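# Pack up the sagging shelf under the cash box

## Task

The free end of the little shelf that carries the cash box sags: slide loose wooden slips flat into the gap under it, one on another, each pushed fully back against the back panel and square with the shelf, until the height left suits the wedge (more than its thin edge, less than its thick end). Then push the wedge in flat on top of the slips, thin edge first, until the shelf has risen level and comes up firm against its stop, and finish still gripping the wedge and keeping it there, with the hand and arm off the shelf. Any slip left over stays out of the gap; do not disturb the phone case, power bank, pen holder or paperweight.

Things in the scene. Friction and masses are not known exactly. Their poses are not given: they have to be found in the camera images.
- stand: Fixed part of a small wooden shelf unit: cheek at its left end (y 201 to 223 mm), low back panel; right end open. x points level into the gap, y to the cheek. Gap's middle line: y = 0; shelf front edge: x = 0; back panel face: x = 80 mm, y -45 to 201 mm. It is let into the chest top, so its origin's z varies (-8 to 10 mm); the gap's floor is the chest top, z = 0.
- shelf: Hinged board of the unit, 90 mm deep, 245 long (stand y -45 to 200 mm), 15 thick. Origin: hinge line, underside of front edge at the cheek. It droops 0.03 rad to the open right end, resting on a stop; lifts to level, to a firm upper stop. Weighs 2 to 4 N at shelf_edge. A steel cash box (85 x 120 x 60 mm, wire handle to 75, key in lock) is fixed on it at stand y 75 to 197 mm.
- shelf_edge (a point): Point on the underside of the drooping shelf's front edge, on the gap's middle line (stand y = 0). Its z above the chest top (z = 0) is the gap's height, 28 to 47 mm at the start; it rises 6 mm when the shelf comes level.
- slip1: Loose flat hardwood slip, 118 x 40 x 10 mm, lying flat; origin at the centre of its underside, x along its length, y across its width; both ends alike. The three slips are alike. Pushed fully back its origin is at stand x = 21 mm, and 38 mm of it sticks out in front of the shelf.
- slip2: Loose flat hardwood slip, 118 x 40 x 10 mm, lying flat; origin at the centre of its underside, x along its length, y across its width; both ends alike. The three slips are alike. Pushed fully back its origin is at stand x = 21 mm, and 38 mm of it sticks out in front of the shelf.
- slip3: Loose flat hardwood slip, 118 x 40 x 10 mm, lying flat; origin at the centre of its underside, x along its length, y across its width; both ends alike. The three slips are alike. Pushed fully back its origin is at stand x = 21 mm, and 38 mm of it sticks out in front of the shelf.
- wedge: Loose wooden door wedge, 114 mm long (x), 40 wide (y), flat side down; origin under its centre. +x end: thin edge, 4 mm high; top slopes evenly up to 26 mm at x = -21 mm, then a level block to x = -57 mm, to grip across the width. Suits a left-over height of 7 to 19 mm. Pushing it in takes 2 to 10 N while the shelf rises, climbing fast at the upper stop. It stays where it is pushed.
- phone_case: Bystander: hard black silicone phone case, 150 x 76 x 10 mm, lying flat; origin under its centre.
- power_bank: Bystander: black plastic power bank, 140 x 68 x 16 mm, lying flat; origin under its centre.
- pen_holder: Bystander: square wooden pen holder, 75 x 75 x 95 mm, pens up to 147 mm; origin under its centre.
- paperweight: Bystander: domed glass paperweight, 72 mm across, 47 mm high; origin under its centre.

How it is judged (in metres and radians):
On the way, in this order (a step that is already met when the one before it is completed fails the run):
1. a slip lies fully back in the gap, square with the shelf (((x of slip1 in the frame of stand above 0.015 m and y of slip1 in the frame of stand between -0.012 and 0.012 m and angle between the x axis of slip1 and the x axis of stand, either way round below 0.12 rad and angle between slip1's own z axis and vertical below 0.08 rad and height (world z) of slip1 below 0.004 m) or (x of slip2 in the frame of stand above 0.015 m and y of slip2 in the frame of stand between -0.012 and 0.012 m and angle between the x axis of slip2 and the x axis of stand, either way round below 0.12 rad and angle between slip2's own z axis and vertical below 0.08 rad and height (world z) of slip2 below 0.004 m) or (x of slip3 in the frame of stand above 0.015 m and y of slip3 in the frame of stand between -0.012 and 0.012 m and angle between the x axis of slip3 and the x axis of stand, either way round below 0.12 rad and angle between slip3's own z axis and vertical below 0.08 rad and height (world z) of slip3 below 0.004 m))), for 0.2 s.
2. the wedge, flat on the packed slips, has lifted the shelf level (distance of shelf_edge from where it was at the start of the episode above 0.0045 m and contact force between wedge and shelf above 1 N and ((x of slip1 in the frame of stand above 0.015 m and y of slip1 in the frame of stand between -0.012 and 0.012 m and angle between the x axis of slip1 and the x axis of stand, either way round below 0.12 rad and angle between slip1's own z axis and vertical below 0.08 rad and contact force between wedge and slip1 above 1 N) or (x of slip2 in the frame of stand above 0.015 m and y of slip2 in the frame of stand between -0.012 and 0.012 m and angle between the x axis of slip2 and the x axis of stand, either way round below 0.12 rad and angle between slip2's own z axis and vertical below 0.08 rad and contact force between wedge and slip2 above 1 N) or (x of slip3 in the frame of stand above 0.015 m and y of slip3 in the frame of stand between -0.012 and 0.012 m and angle between the x axis of slip3 and the x axis of stand, either way round below 0.12 rad and angle between slip3's own z axis and vertical below 0.08 rad and contact force between wedge and slip3 above 1 N)) and angle between wedge's own z axis and vertical below 0.1 rad and contact force between each of the fingers, the arm and shelf below 0.5 N), for 0.2 s.
At the end, for the whole second after the job is handed in: Shelf edge raised over 4.5 mm, borne (1 N) by the wedge, flat on a slip (1 N), within 15 mm and 0.15 rad of the middle line; each slip clear of the gap, or home within 6 mm, 12 mm sideways and 0.12 rad; fingers grip the still wedge (2 N); hand and arm off the shelf (all of step 2 and contact force between the fingers and wedge above 2 N and y of wedge in the frame of stand between -0.015 and 0.015 m and angle between the x axis of wedge and the x axis of stand, either way round below 0.15 rad and linear speed of wedge below 0.01 m/s and ((x of slip1 in the frame of stand below -0.055 m or y of slip1 in the frame of stand below -0.11 m) or (x of slip1 in the frame of stand above 0.015 m and y of slip1 in the frame of stand between -0.012 and 0.012 m and angle between the x axis of slip1 and the x axis of stand, either way round below 0.12 rad and angle between slip1's own z axis and vertical below 0.08 rad)) and ((x of slip2 in the frame of stand below -0.055 m or y of slip2 in the frame of stand below -0.11 m) or (x of slip2 in the frame of stand above 0.015 m and y of slip2 in the frame of stand between -0.012 and 0.012 m and angle between the x axis of slip2 and the x axis of stand, either way round below 0.12 rad and angle between slip2's own z axis and vertical below 0.08 rad)) and ((x of slip3 in the frame of stand below -0.055 m or y of slip3 in the frame of stand below -0.11 m) or (x of slip3 in the frame of stand above 0.015 m and y of slip3 in the frame of stand between -0.012 and 0.012 m and angle between the x axis of slip3 and the x axis of stand, either way round below 0.12 rad and angle between slip3's own z axis and vertical below 0.08 rad))); the arm keeps its last pose, push and grip.
It fails at once if the phone case is moved more than 25 mm (distance of phone_case from where it was at the start of the episode above 0.025 m).
It fails at once if the power bank is moved more than 25 mm (distance of power_bank from where it was at the start of the episode above 0.025 m).
It fails at once if the pen holder is moved more than 25 mm (distance of pen_holder from where it was at the start of the episode above 0.025 m).
It fails at once if the glass paperweight is moved more than 25 mm (distance of paperweight from where it was at the start of the episode above 0.025 m).
It also fails if it takes over 72 s, if anything falls off the work surface, if the arm or the gripper's body presses on something with over 40 N, if the wrist force passes 120 N, or if a joint passes its speed limit or range.

## Robot

A 7-joint arm with a two-finger parallel gripper is mounted at the origin on the work surface. World frame = base frame: x ahead of the robot, y to its left, z up, the work surface at z = 0. Lengths are in mm, angles in rad, forces in N, time in s.
With the tool pointing down it reaches from about 425 to 800 mm from the base axis. Payload 8.3 kg.
Tool frame: the origin (TCP) lies at the very end of the fingers, on their centre line; the grasp point (between the pads) lies 19 mm behind it; z points along the fingers, y is the line along which they close (so a half turn about z gives the same grasp; the last joint's range is limited). The gripper opens to 85 mm and grips with 20 to 120 N. Pads are 22 mm wide; open, the fingers measure 114 mm over their backs; the gripper's body (76 mm by 85 mm) begins 54 mm behind the grasp point. The pads swing forward as they close: fully open they stand 13 mm farther back than shut.
Start: joints at [1.287, 0.383, 0.016, 1.37, -0.006, 1.388, -0.046], TCP at [136.921, -609.8, 231.279] pointing down, gripper open.
Joint ranges: [-2.95, 2.95], [-0.25, 2.06], [-1.52, 1.56], [0.18, 2.33], [-1.44, 4.58], [0.02, 2.06], [-3.01, 3.01]. Speed limits (rad/s): [2.39, 2.39, 3.01, 3.01, 3.14, 3.14, 3.14].

## Interface

Orientations are given as a unit quaternion [w, x, y, z].
In Python, from rig import manip, imaging, sensors gives the robot as it stands (manip), with the cameras (imaging) and the readings (sensors).
- The arm moves only by the shell command python3 jog.py [OPENING] [FORCE], which reads ROWS from standard input. ROWS is 1 to 12 rows, parted by semicolons, with the numbers parted by commas; each row has 6 numbers: dx, dy, dz in shares of the most that a row can go, 1 being 50 mm, then a rotation vector rx, ry, rz in parts of the range, where 1.0 means pi/2 rad; each row shifts and turns the commanded pose from where the row before left it, along the tool's axes as they then stand; what a row does not reach is not made up. A row lasts 1/10 s, in which the tool goes at most 50 mm and 0.15 rad, less where a joint would pass 70% of its speed; a pose out of reach is approached as far as the arm can. OPENING is the finger opening in mm, set as the command begins (- or left out keeps the last). The fingers move at their own pace and stop on an object; FORCE is the grip in N (left out, the last holds). Time passes only in rows, so rows that do not move let the fingers close. It prints the time, the measured TCP pose, the force, the opening and the grip force at its end. A shift or turn number past 1, either way, is cut back to 1. Input that does not fit is refused with a message, and nothing moves.
- sensors.get_state(): the state, without advancing time (a new reading comes with each control period).
- imaging.read_camera(name): name is "scene" or "top" or "wrist"; returns a dict with "img" (400x640x3 uint8, red, green, blue), "K" (3x3 intrinsics, pixels), "R" (3x3) and "t" (3): a world point X has camera coordinates R X + t. Camera axes: x right, y down, z forward; pixel columns grow to the right and rows downward; lengths in mm; the calibration is good to about 2 mm. A picture is of the moment at which its call begins. There is no depth.
- manip.job_done(): hands the job in; it is judged then, once.
The state is a dict: "clock": time; "joint_pos": joint angles; "joint_velocities": joint speeds; "tau": joint torques, N m; "tool_pos": TCP position; "tcp_rot": TCP orientation; "wrist_force": force on the tool from outside, world axes, zero at the start; "wrist_torque": the same for the moment, N m; "width": finger opening in mm; "finger_force": force on a finger pad.
Only numpy, scipy, OpenCV 4.12 (cv2) and the standard library are available. Lean on these libraries where they do the work, as an engineer would, in place of code of your own. Each camera call takes 0.05 s, during which the arm holds its last target. There are 200 camera calls.

## Working session

There is one attempt and no reset: what is moved stays moved. The work goes in short steps, Python scripts to look and compute and a shell command to move; the robot and the scene stay as the last step left them, time stands still between calls to the robot, and variables do not carry over. Pictures are saved under pics/ and viewed, at most 12 in all, crops included, and the job is handed in when it is done.

```bash
ls; mkdir -p pics; python3 - <<'E'
from rig import manip, imaging, sensors
import cv2,numpy as np
for n in("scene","top"):
    c=imaging.read_camera(n); cv2.imwrite(f"pics/{n}0.png",c["img"][:,:,::-1]); np.savez(f"{n}0.npz",**c)
    print(n,c["K"].tolist(),(-c["R"].T@c["t"]).round(), c["R"].round(3).tolist())
print(sensors.get_state())
E
```

```text
jog.py
pics
rig.py
scene [[362.7226116050032, 0.0, 317.46377190880366], [0.0, 362.7226116050032, 201.33062568976055], [0.0, 0.0, 1.0]] [1032.  260.  715.] [[-0.45, 0.893, -0.003], [0.686, 0.344, -0.641], [-0.572, -0.291, -0.767]]
top [[474.8820098038561, 0.0, 311.37257892858867], [0.0, 474.8820098038561, 206.3677217901756], [0.0, 0.0, 1.0]] [ 377.   35. 1359.] [[-0.021, -1.0, 0.022], [-0.995, 0.019, -0.095], [0.094, -0.024, -0.995]]
{'clock': 0.1, 'joint_pos': array([ 1.28711178,  0.38415816,  0.01633915,  1.37100375, -0.00630175,
        1.38822051, -0.04652105]), 'joint_velocities': array([-2.06720439e-04, -9.35305354e-04, -7.15137062e-05, -3.35576780e-03,
        2.60995637e-04, -2.15993731e-05, -6.75394388e-04]), 'tau': array([ 3.56962228e-03, -6.29128647e+01,  8.47544298e-01, -3.72754490e+01,
        1.67899125e-02,  1.05092232e-02, -4.68959502e-05]), 'tool_pos': array([ 136.83386008, -609.38406141,  230.39656778]), 'tcp_rot': array([-8.64854581e-04,  9.93908416e-01,  1.10205726e-01, -1.00578940e-04]), 'wrist_force': array([ 0.68624871,  0.21644198, -0.38085639]), 'wrist_torque': array([-0.01165756,  0.02510082,  0.00029043]), 'finger_force': 0.0, 'width': 85.04183712448659}
```

View pics/scene0.png

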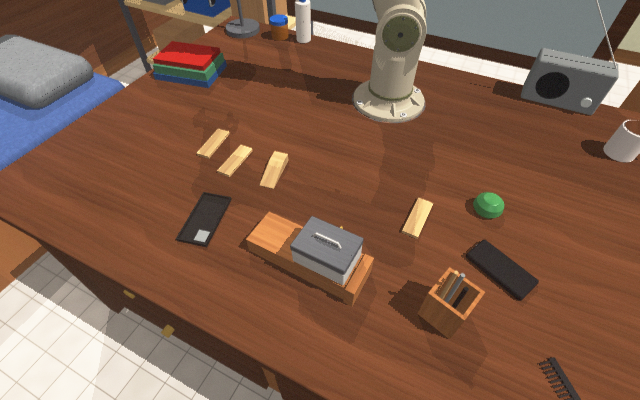

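View pics/top0.png

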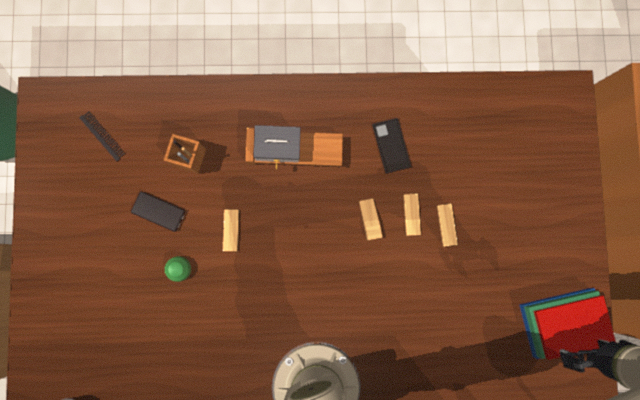

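The scene view shows the stand at about (310,255). The wedge is at (275,170), and slips are at (213,143), (235,160) and (418,217). In the top view, the wedge is at (371,219), the slips at (412,214), (447,225) and (231,230), and the stand spans (247–343, 127–166).

```bash
cat > h.py <<'E'
import numpy as np,cv2
from scipy.optimize import least_squares
from scipy.spatial.transform import Rotation as Ro
def proj(c,X):
    p=(np.atleast_2d(X)@c["R"].T+c["t"])@c["K"].T
    return p[:,:2]/p[:,2:]
def tri(obs):
    A=[];b=[]
    for c,(u,v) in obs:
        d=c["R"].T@np.linalg.solve(c["K"],[u,v,1]);d/=np.linalg.norm(d)
        M=np.eye(3)-np.outer(d,d);A.append(M);b.append(M@(-c["R"].T@c["t"]))
    return np.linalg.lstsq(np.vstack(A),np.hstack(b),rcond=None)[0]
def onplane(c,uv,z):
    d=c["R"].T@np.linalg.solve(c["K"],[*uv,1]);o=-c["R"].T@c["t"]
    return o+d*(z-o[2])/d[2]
E
python3 - <<'E'
from h import *
C={n:dict(np.load(f"{n}0.npz")) for n in("scene","top")}
def masks(c):
    h=cv2.cvtColor(c["img"],cv2.COLOR_RGB2HSV)
    m=cv2.inRange(h,(10,50,140),(32,190,255))
    n,l,s,ce=cv2.connectedComponentsWithStats(m)
    return [(ce[i].round(1),s[i][4],l==i) for i in range(1,n) if s[i][4]>150]
M={n:masks(C[n]) for n in C}
for n in M: print(n,[(a.tolist(),int(b)) for a,b,_ in M[n]])
def mom(m):
    a=m["m00"];return np.array([m["m10"]/a,m["m01"]/a,m["mu20"]/a/10,m["mu11"]/a/10,m["mu02"]/a/10])
slip=np.array([[x,y,z] for x in(-59,59) for y in(-20,20) for z in(0,10)],float)
seeds={"A":((418,217),(231,230)),"B":((235,160),(412,214)),"C":((213,143),(447,225)),"W":((275,170),(371,219))}
for k,(s,t) in seeds.items():
    ob={}
    for n,p in(("scene",s),("top",t)):
        e=min(M[n],key=lambda e:np.hypot(*(e[0]-p)));ob[n]=mom(cv2.moments(e[2].astype(np.uint8),True))
    P=tri([(C[n],ob[n][:2]) for n in ob])
    print(k,"tri centroid",P.round(1))
    if k=="W":
        continue
    def f(q):
        X=Ro.from_euler("z",q[3]).apply(slip)+q[:3];r=[]
        for n in ob:
            r.append(mom(cv2.moments(cv2.convexHull(proj(C[n],X).astype(np.float32))))-ob[n])
        return np.hstack(r)
    s=min((least_squares(f,[P[0],P[1],0,a],diff_step=1e-3,x_scale=[1,1,1,.05]) for a in(-.4,0.01,.4)),key=lambda s:s.cost)
    print(k,s.x.round(2),s.fun.round(1))
a=C["scene"]["img"][205:310,235:385];b=C["top"]["img"][115:180,235:355]
cv2.imwrite("pics/s1.png",cv2.resize(a,None,fx=5,fy=5,interpolation=3)[:,:,::-1])
cv2.imwrite("pics/t1.png",cv2.resize(b,None,fx=6,fy=6,interpolation=3)[:,:,::-1])
E
```

```text
scene [([179.8, 11.7], 1022), ([285.0, 14.4], 298), ([405.1, 5.2], 219), ([631.6, 38.2], 354), ([398.3, 95.7], 1397), ([271.6, 140.0], 232), ([213.1, 142.4], 459), ([235.1, 159.5], 521), ([274.1, 168.7], 644), ([443.5, 199.7], 191), ([417.9, 216.4], 674), ([274.4, 233.7], 1437), ([12.9, 251.6], 1456), ([175.4, 258.9], 691), ([593.0, 251.2], 523), ([441.1, 246.2], 204), ([359.0, 274.9], 707), ([455.5, 291.1], 709), ([354.5, 349.0], 1470), ([396.4, 380.9], 304), ([518.9, 371.6], 244)]
top [([634.0, 95.0], 545), ([609.2, 122.5], 310), ([254.3, 149.1], 375), ([324.6, 149.8], 1048), ([180.6, 150.9], 357), ([411.6, 214.4], 645), ([370.2, 219.3], 641), ([446.8, 224.5], 640), ([229.8, 230.0], 653), ([620.5, 250.1], 362), ([300.3, 365.3], 1358)]
A tri centroid [441.7 234.5  13.1]
A [ 4.4148e+02  2.3426e+02  1.1310e+01 -5.0000e-02] [ 0.  -0.   0.  -0.3  0.5  0.   0.  -0.1 -0.2 -0.7]
B tri centroid [ 475.3 -282.2   11.8]
B [ 4.7486e+02 -2.8101e+02  9.3600e+00  3.0000e-02] [-0.4 -0.1  0.2 -0.3  0.4 -0.4  0.3 -0.1  0.1 -0.6]
C tri centroid [ 444.5 -382.    11.6]
C [ 4.4414e+02 -3.8061e+02  9.1600e+00  1.0000e-01] [-0.4 -0.1  0.2 -0.4  0.4 -0.4  0.3 -0.  -0.  -0.7]
W tri centroid [ 463.2 -161.9   18.7]
```

View pics/s1.png

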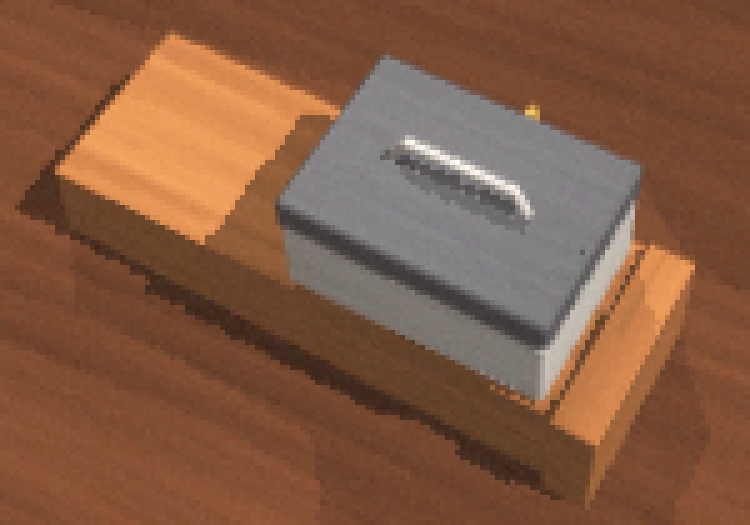

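View pics/t1.png

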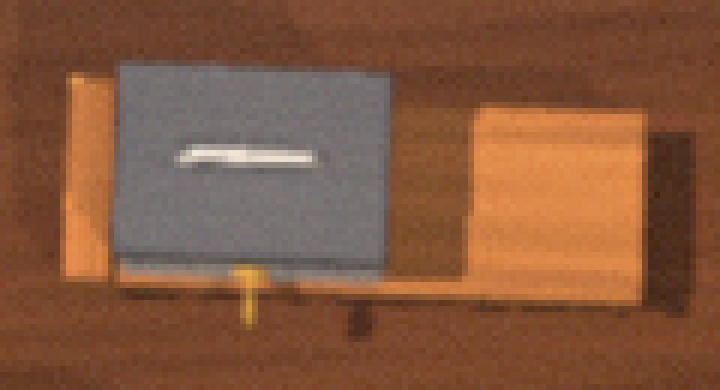

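The crops show the shelf's free-end front corner at scene crop (168,35) and top crop (643,303), and its back corner at (60,175) and (645,110). The cheek's outer corners are at (695,265) and (62,280) in front, and (597,445) and (68,75) at the back.

```bash
python3 - <<'E'
from h import *
C={n:dict(np.load(f"{n}0.npz")) for n in("scene","top")}
S=lambda x,y:(235+(x+.5)/5-.5,205+(y+.5)/5-.5)
T=lambda x,y:(235+(x+.5)/6-.5,115+(y+.5)/6-.5)
P={k:tri([(C["scene"],S(*a)),(C["top"],T(*b))]) for k,a,b in[("ff",(168,35),(643,304)),("fb",(60,175),(645,108)),("cf",(695,265),(62,280)),("cb",(597,445),(68,74))]}
for k in P: print(k,P[k].round(1))
print([float(np.linalg.norm((P[a]-P[b])[:2]).round(1)) for a,b in(("ff","fb"),("ff","cf"),("cf","cb"),("fb","cb"))])
d=P["cf"]-P["ff"];print("yaw",np.arctan2(-d[0],d[1]), "yaw2",[np.arctan2(*(P[b]-P[a])[[1,0]]) for a,b in(("ff","fb"),("cf","cb"))])
E
```

```text
ff [614.7 -82.9  47.6]
fb [705.8 -84.2  51.2]
cf [628.4 185.1  61.1]
cb [723.6 181.   66.8]
[91.2, 268.4, 95.3, 265.8]
yaw -0.05124103378983709 yaw2 [np.float64(-0.013967639674002523), np.float64(-0.04361985674335206)]
```

Careful with the scale: shifts go in shares of 50 mm and turns go in shares of pi/2 rad. That gives: 30 mm is 0.6, -21.3 mm is -0.426.

```bash
cat >> h.py <<'E'
def go(x,y,z,yaw):
    from rig import manip, imaging, sensors
    s=sensors.get_state();R=Ro.from_quat(np.roll(s["tcp_rot"],-1)).as_matrix()
    d=R.T@(np.array([x,y,z])-s["tool_pos"]);ps=np.arctan2(R[1,0],R[0,0])
    print("clk",round(s["clock"],2),"pos",s["tool_pos"].round(1),"yaw",round(ps,3),"F",s["wrist_force"].round(1),"w",round(s["width"],1),round(s["finger_force"],1))
    print("delta tool",d.round(1),"rz",round(ps-yaw,3))
E
echo '0.6,-0.426,0,0,0,0;0.6,-0.426,0,0,0,0;0.6,-0.426,0,0,0,0;0.6,-0.426,0,0,0,0;0.6,-0.426,0,0,0,0;0.6,-0.426,0,0,0,0;0.6,-0.426,0,0,0,0;0.6,-0.426,0,0,0,0;0.6,-0.426,0,0,0,0;0.6,-0.426,0,0,0,0;0.6,-0.426,0,0,0,0;0.6,-0.426,0,0,0,0' | python3 jog.py 85
echo '0,0,0.8,0,0,0.0637;0,0,0.8,0,0,0.0573;0,0,0.2,0,0,0;0,0,0,0,0,0;0,0,0,0,0,0' | python3 jog.py
python3 - <<'E'
from h import *
from rig import manip, imaging, sensors
c=imaging.read_camera("wrist");np.savez("w1.npz",**c)
go(432,-282,60,.03)
for p in [(x,y,10) for x,y in [(533,-259.2),(534.5,-299)]]: print(proj(c,p))
cv2.imwrite("pics/w1.png",c["img"][:,:,::-1])
E
```

```text
clock: 1.3
tool_pos: [432.7, -280.2, 231.0]
tcp_rot: [-0.0, 0.994, 0.11, -0.0]
wrist_force: [-0.2, -0.8, 0.9]
width: 84.8
finger_force: 0.0
clock: 1.8
tool_pos: [432.8, -282.2, 142.9]
tcp_rot: [0.0, 1.0, 0.016, 0.001]
wrist_force: [-0.1, 0.1, -0.1]
width: 84.9
finger_force: 0.0
clk 1.85 pos [ 433.2 -282.4  143.4] yaw 0.032 F [ 0.5 -0.2  0.4] w 84.9 0.0
delta tool [-1.3 -0.6 83.4] rz 0.002
[[293.4119118   74.39488702]]
[[340.78830741  74.18573827]]
```

View pics/w1.png

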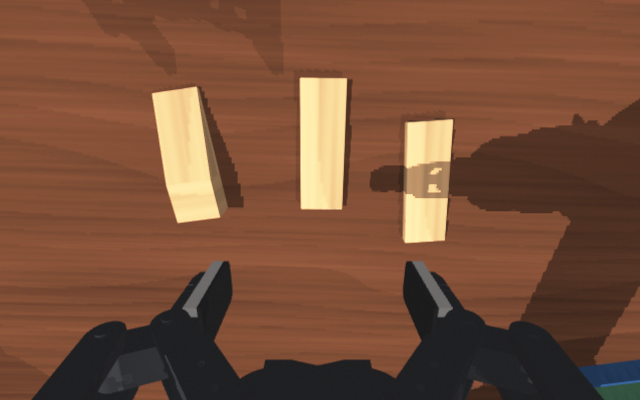

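Wrist view: slip B has corners (300,78), (347,78), (302,209) and (343,209). Slip C has (406,122), (452,120), (404,242) and (445,240). On the wedge, the thin edge is far, at (153,93) and (197,87), and the block end is near, at (178,222) and (219,217).

```bash
python3 - <<'E'
from h import *
c=dict(np.load("w1.npz"));t=dict(np.load("top0.npz"))
for n,q,z in[("B",[(300,78),(347,78),(302,209),(343,209)],[10]*4),("C",[(406,122),(452,120),(404,242),(445,240)],[10]*4),("W",[(153,93),(197,87),(178,222),(219,217)],[4,4,26,26])]:
    P=np.array([onplane(c,u,h) for u,h in zip(q,z)]);m=P.mean(0);d=P[:2].mean(0)-P[2:].mean(0)
    print(n,P[:,:2].round(1).tolist(),m.round(1),"len",np.linalg.norm(d[:2]).round(1),"wid",np.linalg.norm(P[0]-P[1]).round(1),np.linalg.norm(P[2]-P[3]).round(1),"yaw",np.arctan2(d[1],d[0]).round(3))
for n,w,tp in(("B",(323,143.5),(411.6,214.4)),("C",(426.8,181),(446.8,224.5))): print(n,"tri",tri([(c,w),(t,tp)]).round(1))
E
```

```text
B [[530.4, -264.8], [531.7, -304.4], [412.8, -268.5], [414.1, -308.2]] [ 472.2 -286.5   10. ] len 117.7 wid 39.7 39.7 yaw 0.032
C [[497.5, -358.8], [500.6, -399.1], [380.8, -371.7], [384.4, -412.6]] [ 440.8 -385.5   10. ] len 117.2 wid 40.4 41.0 yaw 0.113
W [[514.2, -136.2], [520.5, -175.1], [402.0, -154.7], [408.3, -192.9]] [ 461.3 -164.7   15. ] len 113.7 wid 39.4 38.8 yaw 0.161
B tri [ 475.8 -285.9    1.8]
C tri [ 445.1 -383.4   12.2]
```

To row units: 45 mm is 0.9, 40 mm is 0.8.

```bash

echo '-0.02,0.1,0.8,0,0,0;0,0.01,0.8,0,0,0;0,0,0.9,0,0,0;0,0,0.35,0,0,0;0,0,0,0,0,0;0,0,0,0,0,0' | python3 jog.py 85
echo '0,0,0,0,0,0;0,0,0,0,0,0;0,0,0,0,0,0;0,0,0,0,0,0;0,0,0,0,0,0;0,0,0,0,0,0;0,0,0,0,0,0;0,0,0,0,0,0' | python3 jog.py 30 60
python3 -c "from h import *;go(540,-40,90,-.05)"
```

```text
clock: 2.45
tool_pos: [432.7, -288.0, 0.6]
tcp_rot: [0.001, 1.0, 0.016, 0.001]
wrist_force: [0.5, -0.0, 0.3]
width: 85.1
finger_force: 0.0
clock: 3.25
tool_pos: [432.2, -287.6, 0.1]
tcp_rot: [0.001, 1.0, 0.015, 0.001]
wrist_force: [-0.4, -0.1, 6.4]
width: 38.2
finger_force: 60.4
clk 3.25 pos [ 4.322e+02 -2.876e+02  1.000e-01] yaw 0.031 F [-0.4 -0.1  6.4] w 38.2 60.4
delta tool [ 115.5 -244.   -90. ] rz 0.081
```

To row units: -31 mm is -0.62, -30 mm is -0.6, 0.08 rad / 1.5708 = 0.0509.

```bash

echo '0,0,-0.6,0,0,0;0,0,-0.6,0,0,0;0,0,-0.6,0,0,0;0.14,-0.62,-0.6,0,0,0;0.14,-0.62,0,0,0,0;0.14,-0.62,0,0,0,0;0.14,-0.62,0,0,0,0;0.14,-0.62,0,0,0,0;0.14,-0.62,0,0,0,0;0.14,-0.62,0,0,0,0;0.14,-0.58,0,0,0,0.0509;0,0,0,0,0,0' | python3 jog.py
echo '0,0,0,0,0,0;0,0,0,0,0,0;0,0,0,0,0,0' | python3 jog.py
python3 - <<'E'
from h import *
from rig import manip, imaging, sensors
c=imaging.read_camera("wrist");np.savez("w2.npz",**c)
go(490,-40,60,-.05)
cv2.imwrite("pics/w2.png",c["img"][:,:,::-1])
E
```

```text
clock: 4.45
tool_pos: [480.5, -34.5, 119.5]
tcp_rot: [-0.001, 1.0, -0.022, 0.001]
wrist_force: [0.6, 0.5, -1.1]
width: 38.0
finger_force: 60.6
clock: 4.75
tool_pos: [479.6, -40.8, 118.9]
tcp_rot: [0.0, 1.0, -0.025, -0.0]
wrist_force: [-0.2, -0.2, -0.6]
width: 38.0
finger_force: 60.6
clk 4.8 pos [479.5 -40.7 118.8] yaw -0.051 F [-0.1  0.5  0.2] w 38.2 60.6
delta tool [10.4 -1.2 58.8] rz -0.001
```

View pics/w2.png

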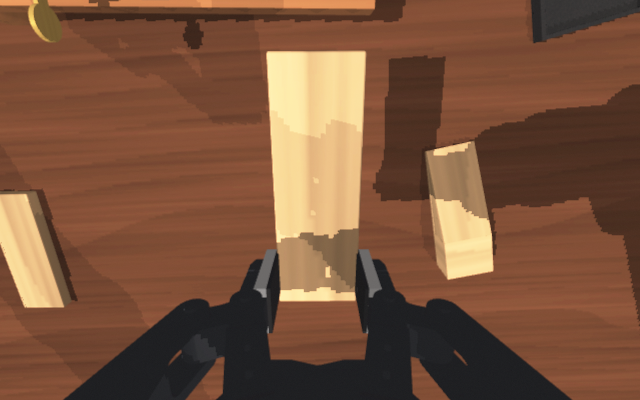

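The slip is held squarely. The shelf's free front top corner is at about (375,11), close to the image border, so I'll back off for a better view.

To row units: -25 mm is -0.5, -20 mm is -0.4.

```bash

echo '-0.5,0,-0.5,0,0,0;-0.4,0,-0.5,0,0,0;0,0,-0.2,0,0,0;0,0,0,0,0,0;0,0,0,0,0,0;0,0,0,0,0,0' | python3 jog.py
python3 - <<'E'
from h import *
from rig import manip, imaging, sensors
c=imaging.read_camera("wrist");np.savez("w3.npz",**c)
go(490,-40,60,-.05)
cv2.imwrite("pics/w3.png",cv2.resize(c["img"][0:110,100:500],None,fx=2,fy=4,interpolation=3)[:,:,::-1])
E
```

```text
clock: 5.4
tool_pos: [434.7, -37.4, 177.7]
tcp_rot: [-0.0, 1.0, -0.025, -0.001]
wrist_force: [-0.4, -0.4, 0.6]
width: 38.1
finger_force: 60.6
clk 5.45 pos [434.6 -37.3 177.7] yaw -0.049 F [ 0.5  0.1 -1. ] w 37.7 60.6
delta tool [5.570e+01 1.000e-01 1.176e+02] rz 0.001
```

View pics/w3.png

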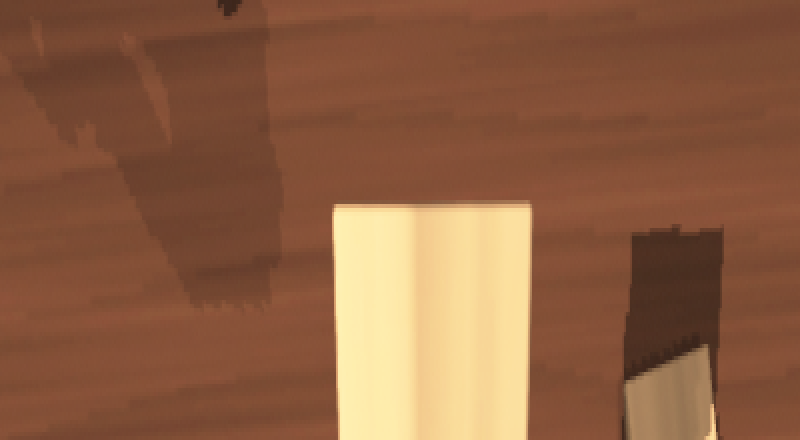

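The backed-off view lost the shelf, because the camera looks straight down. I'll move forward and high, and take two places for a stereo pair.

To row units: 35 mm is 0.7.

```bash

echo '0.7,0,0,0,0,0;0.7,0,0,0,0,0;0,0,0,0,0,0;0,0,0,0,0,0;0,0,0,0,0,0' | python3 jog.py
cat > cap.py <<'E'
from h import *
from rig import manip, imaging, sensors
import sys
c=imaging.read_camera("wrist");np.savez(sys.argv[1]+".npz",**c)
cv2.imwrite(f"pics/{sys.argv[1]}.png",c["img"][:,:,::-1])
go(490,-40,60,-.05)
E
python3 cap.py w4
echo '0.4,0.8,0,0,0,0;0,0,0,0,0,0;0,0,0,0,0,0;0,0,0,0,0,0' | python3 jog.py
python3 cap.py w5
python3 - <<'E'
from h import *
a=cv2.imread("pics/w4.png")[:150,150:550];b=cv2.imread("pics/w5.png")[:150,100:500]
cv2.imwrite("pics/w45.png",cv2.resize(np.vstack([a,b]),None,fx=2,fy=2,interpolation=3))
E
```

```text
clock: 5.95
tool_pos: [503.9, -40.5, 178.1]
tcp_rot: [-0.0, 1.0, -0.024, -0.001]
wrist_force: [-0.4, -0.3, -0.2]
width: 37.9
finger_force: 60.6
clk 6.0 pos [503.9 -40.6 178.4] yaw -0.049 F [-0.3  0.4 -0.1] w 37.9 60.6
delta tool [-1.380e+01  1.000e-01  1.185e+02] rz 0.001
clock: 6.4
tool_pos: [522.2, -81.0, 179.0]
tcp_rot: [-0.0, 1.0, -0.024, 0.0]
wrist_force: [-0.0, 0.5, -0.6]
width: 38.0
finger_force: 60.6
clk 6.45 pos [522.3 -80.7 179. ] yaw -0.048 F [ 0.1 -0.2  0.5] w 38.2 60.6
delta tool [-34.3 -39.1 119. ] rz 0.002
```

View pics/w45.png

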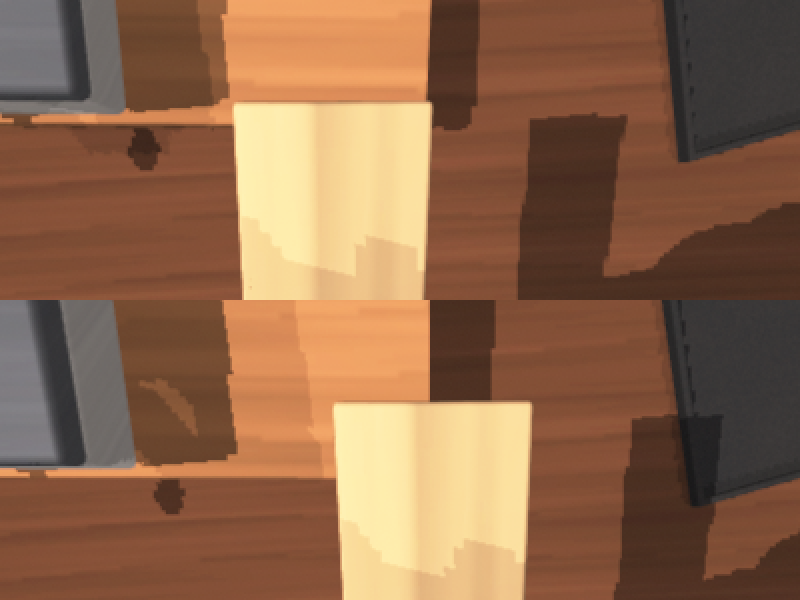

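In w4 (upper half), the shelf front edge is at crop row ≈124 and the free end at column ≈429. In w5 (lower half), the front edge is at row ≈477 and the free end at column ≈430. Both edges are parallel to the image axes, so the tool is square with the shelf.

```bash
python3 - <<'E'
from h import *
A=dict(np.load("w4.npz"));B=dict(np.load("w5.npz"));T=dict(np.load("top0.npz"));S=dict(np.load("scene0.npz"))
a=(150+429.5/2-.5,(125.5)/2-.5);b=(100+430.5/2-.5,178/2-.5)
t=(341.75,165.1);s=(235+168.5/5-.5,205+35.5/5-.5)
for n,o in(("AB",[(A,a),(B,b)]),("AT",[(A,a),(T,t)]),("ABTS",[(A,a),(B,b),(T,t),(S,s)]),("AS",[(A,a),(S,s)]),("BS",[(B,b),(S,s)])):
    print(n,tri(o).round(1))
# free-end and front edge slopes by gradient, per image
for n,c,u,vr,hr in(("A",A,364,(5,45),(160,255)),("B",B,315,(5,45),(180,255))):
    g=cv2.GaussianBlur(c["img"][:,:,0].astype(np.float32),(0,0),.8)
    vv=np.arange(*vr);uu=np.array([u-6+np.abs(np.diff(g[v,u-6:u+7])).argmax()+.5 for v in vv])
    v0={"A":62,"B":88}[n];hh=np.arange(*hr);ww=np.array([v0-4+np.abs(np.diff(g[v0-4:v0+5,x])).argmax()+.5 for x in hh])
    k=np.polyfit(vv,uu,1);m=np.polyfit(hh,ww,1)
    print(n,"end u=",k.round(3),"front v=",m.round(4), "corner front line at u",np.polyval(m,u))
    for z in(44,48,52):
        p=[onplane(c,(np.polyval(k,v),v),z) for v in(0,50)];q=[onplane(c,(x,np.polyval(m,x)),z) for x in(hr[0],hr[1])]
        d=p[0]-p[1];e=q[0]-q[1];print(z,p[1].round(1),q[1].round(1),"yaws",np.arctan2(d[1],d[0]).round(3),np.arctan2(-e[0],e[1]).round(3))
E
```

```text
AB [611.3 -83.7  53.5]
AT [608.2 -79.6  85.7]
ABTS [613.1 -83.8  46.2]
AS [611.7 -85.   43. ]
BS [612.1 -83.8  44.1]
A end u= [-3.80000e-02  3.64919e+02] front v= [-5.50000e-03  6.27229e+01] corner front line at u 60.72053471444565
44 [621.1 -84.2  44. ] [616.9   5.6  44. ] yaws -0.04 -0.043
48 [620.6 -83.7  48. ] [616.4   4.9  48. ] yaws -0.04 -0.043
52 [620.1 -83.1  52. ] [616.    4.2  52. ] yaws -0.04 -0.043
B end u= [ -0.  314.5] front v= [ 0.  88.5] corner front line at u 88.50000000000003
44 [641.7 -84.8  44. ] [614.3 -32.3  44. ] yaws -0.05 -0.048
48 [641.1 -84.8  48. ] [614.2 -33.   48. ] yaws -0.05 -0.048
52 [640.6 -84.8  52. ] [614.  -33.8  52. ] yaws -0.05 -0.048
```

To row units: 40 mm is 0.8, 35 mm is 0.7.

```bash

echo '-0.34,-0.46,0,0,0,0;-0.34,-0.46,0,0,0,0;0,0,0.8,0,0,0;0,0,0.8,0,0,0;0,0,0.8,0,0,0;0,0,0.7,0,0,0;0,0,0.3,0,0,0;0,0,0,0,0,0;0,0,0,0,0,0' | python3 jog.py
python3 -c "from h import *;go(491,-33.3,2.5,-.046)"
```

```text
clock: 7.35
tool_pos: [491.2, -33.3, 9.5]
tcp_rot: [-0.0, 1.0, -0.024, 0.0]
wrist_force: [-0.0, 0.2, -0.8]
width: 38.3
finger_force: 60.6
clk 7.35 pos [491.2 -33.3   9.5] yaw -0.048 F [-0.   0.2 -0.8] w 38.3 60.6
delta tool [-0.2 -0.   7. ] rz -0.002
```

To row units: 20 mm is 0.4, 15 mm is 0.3.

```bash

echo '0,0,0.14,0,0,0;0.3,0,0,0,0,0;0.4,0,0,0,0,0;0.4,0,0,0,0,0;0.4,0,0,0,0,0;0.3,0,0,0,0,0;0.1,0,0,0,0,0;0,0,0,0,0,0;0,0,0,0,0,0' | python3 jog.py
echo '0.04,0,0,0,0,0;0.04,0,0,0,0,0;0.04,0,0,0,0,0;0.04,0,0,0,0,0;0,0,0,0,0,0;0,0,0,0,0,0' | python3 jog.py
python3 -c "from h import *;go(596.5,-38,2,-.046)"
```

```text
clock: 8.25
tool_pos: [585.4, -38.6, 2.0]
tcp_rot: [0.0, 1.0, -0.025, -0.0]
wrist_force: [0.2, -0.1, -0.7]
width: 37.9
finger_force: 60.6
clock: 8.85
tool_pos: [593.9, -39.1, 1.8]
tcp_rot: [-0.0, 1.0, -0.025, -0.0]
wrist_force: [-0.5, -0.4, -0.3]
width: 38.0
finger_force: 60.6
clk 8.85 pos [593.9 -39.1   1.8] yaw -0.049 F [-0.5 -0.4 -0.3] w 38.0 60.6
delta tool [ 2.5 -1.2 -0.2] rz -0.003
```

To row units: 2 mm is 0.04.

```bash

echo '0.04,0,0,0,0,0;0.04,0,0,0,0,0;0,0,0,0,0,0' | python3 jog.py
echo '0.04,0,0,0,0,0;0.04,0,0,0,0,0;0,0,0,0,0,0' | python3 jog.py
```

```text
clock: 9.15
tool_pos: [594.3, -38.9, 0.3]
tcp_rot: [-0.0, 1.0, -0.024, -0.004]
wrist_force: [-10.7, 0.8, 1.2]
width: 38.1
finger_force: 60.8
clock: 9.45
tool_pos: [595.9, -38.8, -0.0]
tcp_rot: [0.0, 1.0, -0.024, -0.006]
wrist_force: [-21.7, 0.9, 11.4]
width: 38.3
finger_force: 62.4
```

To row units: -6 mm is -0.12.

```bash

echo '-0.12,0,0,0,0,0;0,0,0,0,0,0;0,0,0,0,0,0' | python3 jog.py
echo '0,0,0,0,0,0;0,0,0,0,0,0;0,0,0,0,0,0;0,0,-0.4,0,0,0;-0.4,0,-0.6,0,0,0;-0.6,0,-0.6,0,0,0;-0.6,0,-0.4,0,0,0;0,0,0,0,0,0;0,0,0,0,0,0;0,0,0,0,0,0' | python3 jog.py 85
python3 cap.py w6
python3 -c "from h import *;go(403,-389,100,.113)"
```

```text
clock: 9.75
tool_pos: [595.8, -39.2, 1.8]
tcp_rot: [-0.0, 1.0, -0.025, -0.0]
wrist_force: [-3.0, 0.8, 0.5]
width: 38.3
finger_force: 61.3
clock: 10.75
tool_pos: [516.5, -35.4, 101.3]
tcp_rot: [-0.0, 1.0, -0.025, -0.0]
wrist_force: [-0.6, -0.3, -0.1]
width: 84.6
finger_force: 0.0
clk 10.8 pos [516.4 -35.3 101. ] yaw -0.049 F [ 1.  -0.4 -0.3] w 84.9 0.0
delta tool [-26.1   6.   41. ] rz 0.001
clk 10.8 pos [516.4 -35.3 101. ] yaw -0.049 F [ 1.  -0.4 -0.3] w 84.9 0.0
delta tool [-95.8 358.9   0.9] rz -0.162
```

View pics/w6.png

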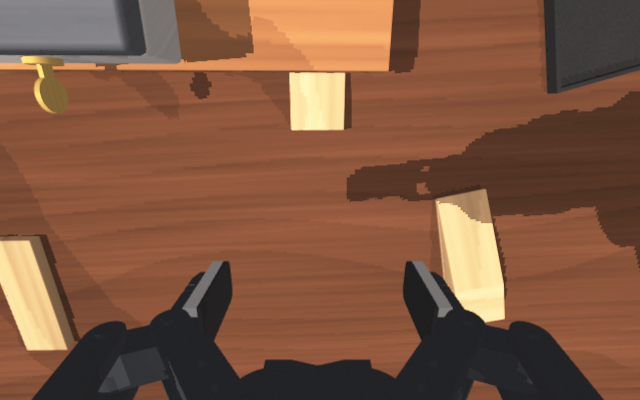

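The slip sits square under the shelf, with its near end at (290–345, 130). The shelf's free corner is at (388,70).

```bash
python3 - <<'E'
from h import *
c=dict(np.load("w6.npz"))
a,b=onplane(c,(290.5,130),10),onplane(c,(345,129.5),10);k=onplane(c,(389.5,70.5),47)
print(a.round(1),b.round(1),((a+b)/2).round(1),k.round(1))
R=Ro.from_euler("z",.047).as_matrix();print("mid in stand",(R@((a+b)/2-k))+[0,-45,0], "yaw",np.arctan2(*(b-a)[:2]))
E
```

```text
[576.4 -18.5  10. ] [574.8 -59.6  10. ] [575.6 -39.1  10. ] [611.7 -83.7  47. ]
mid in stand [-38.18860178  -2.06815197 -37.        ] yaw -3.102207980061266
```

To row units: 36 mm is 0.72, -9.8 mm is -0.196, -0.082 rad / 1.5708 = -0.0522.

```bash

echo '-0.196,0.72,0,0,0,0;-0.196,0.72,0,0,0,0;-0.196,0.72,0,0,0,0;-0.196,0.72,0,0,0,0;-0.196,0.72,0,0,0,0;-0.196,0.72,0,0,0,0;-0.196,0.72,0,0,0,0;-0.196,0.72,0,0,0,0;-0.196,0.72,0,0,0,0;-0.196,0.72,0,0,0,0;0,0,0,0,0,-0.0509;0,0,0,0,0,-0.0522' | python3 jog.py 85
echo '0,0,0.8,0,0,0;0,0,0.4,0,0,0;0,0,0,0,0,0;0,0,0,0,0,0' | python3 jog.py
python3 -c "from h import *;go(401,-390,0.5,.113)"
```

```text
clock: 12.0
tool_pos: [399.6, -391.6, 100.2]
tcp_rot: [-0.001, 0.998, 0.056, -0.001]
wrist_force: [-0.7, -0.3, 0.4]
width: 84.8
finger_force: 0.0
clock: 12.4
tool_pos: [400.6, -389.9, 41.2]
tcp_rot: [-0.001, 0.998, 0.057, -0.0]
wrist_force: [0.5, -1.4, -0.5]
width: 85.1
finger_force: 0.0
clk 12.4 pos [ 400.6 -389.9   41.2] yaw 0.113 F [ 0.5 -1.4 -0.5] w 85.1 0.0
delta tool [ 0.4  0.2 40.7] rz 0.0
```

To row units: 30 mm is 0.6, 10 mm is 0.2.

```bash

echo '0,0,0.6,0,0,0;0,0,0.2,0,0,0;0,0,0,0,0,0;0,0,0,0,0,0' | python3 jog.py
echo '0,0,0,0,0,0;0,0,0,0,0,0;0,0,0,0,0,0;0,0,0,0,0,0;0,0,0,0,0,0;0,0,0,0,0,0;0,0,0,0,0,0' | python3 jog.py 30 60
echo '0,0,-0.6,0,0,0;0,0,-0.6,0,0,0;0,0,-0.4,0,0,0;0,0,0,0,0,0.0509;0,0,0,0,0,0.0522;0,0,0,0,0,0;0,0,0,0,0,0' | python3 jog.py
python3 cap.py w7
python3 -c "from h import *;go(490,-33.3,80,-.048)"
```

```text
clock: 12.8
tool_pos: [401.0, -390.4, 2.9]
tcp_rot: [0.0, 0.998, 0.056, 0.0]
wrist_force: [0.8, 0.1, 0.0]
width: 84.5
finger_force: 0.0
clock: 13.5
tool_pos: [400.9, -390.5, 2.7]
tcp_rot: [0.001, 0.998, 0.056, 0.0]
wrist_force: [-0.9, 1.0, 6.0]
width: 38.0
finger_force: 60.5
clock: 14.2
tool_pos: [400.3, -389.8, 81.7]
tcp_rot: [-0.0, 1.0, -0.023, -0.0]
wrist_force: [-0.3, -0.0, -0.3]
width: 38.2
finger_force: 60.4
clk 14.25 pos [ 400.3 -389.8   81.6] yaw -0.047 F [-0.5  0.1 -0.6] w 38.1 60.4
delta tool [  73.2 -353.6   21.7] rz 0.003
clk 14.25 pos [ 400.3 -389.8   81.6] yaw -0.047 F [-0.5  0.1 -0.6] w 38.1 60.4
delta tool [  72.9 -360.3    1.7] rz 0.001
```

To row units: -33 mm is -0.66, -31.5 mm is -0.63.

```bash

echo '0.13,-0.66,0,0,0,0;0.13,-0.66,0,0,0,0;0.13,-0.66,0,0,0,0;0.13,-0.66,0,0,0,0;0.13,-0.66,0,0,0,0;0.13,-0.66,0,0,0,0;0.13,-0.66,0,0,0,0;0.13,-0.66,0,0,0,0;0.13,-0.66,0,0,0,0;0.13,-0.66,0,0,0,0;0.14,-0.63,0,0,0,0;0,0,0,0,0,0' | python3 jog.py
echo '0,0,0.6,0,0,0;0,0,0.4,0,0,0;0,0,0,0,0,0;0,0,0,0,0,0;0,0,0,0,0,0' | python3 jog.py
python3 -c "from h import *;go(490,-32,15,-.048)"
```

```text
clock: 15.45
tool_pos: [491.0, -27.0, 82.1]
tcp_rot: [-0.001, 1.0, -0.02, 0.0]
wrist_force: [0.4, 0.3, -0.6]
width: 37.9
finger_force: 60.4
clock: 15.95
tool_pos: [491.0, -32.7, 33.0]
tcp_rot: [0.0, 1.0, -0.025, 0.001]
wrist_force: [0.2, -0.3, -0.3]
width: 37.5
finger_force: 60.4
clk 15.95 pos [491.  -32.7  33. ] yaw -0.049 F [ 0.2 -0.3 -0.3] w 37.5 60.4
delta tool [-1.  -0.7 18. ] rz -0.001
```

To row units: 20 mm is 0.4, 18 mm is 0.36.

```bash

echo '0,-0.014,0.36,0,0,0;0,0,0,0,0,0;0.3,0,0,0,0,0;0.4,0,0,0,0,0;0.4,0,0,0,0,0;0.4,0,0,0,0,0;0.3,0,0,0,0,0;0.1,0,0,0,0,0;0.04,0,0,0,0,0;0,0,0,0,0,0;0,0,0,0,0,0' | python3 jog.py
echo '0.04,0,0,0,0,0;0.04,0,0,0,0,0;0.04,0,0,0,0,0;0,0,0,0,0,0' | python3 jog.py
echo '0.04,0,0,0,0,0;0.04,0,0,0,0,0;0,0,0,0,0,0' | python3 jog.py
```

```text
clock: 17.05
tool_pos: [586.4, -36.5, 14.0]
tcp_rot: [0.0, 1.0, -0.025, -0.0]
wrist_force: [-0.2, -0.1, -0.7]
width: 37.8
finger_force: 60.4
clock: 17.45
tool_pos: [593.3, -36.8, 13.9]
tcp_rot: [-0.0, 1.0, -0.025, 0.0]
wrist_force: [-0.1, 0.0, -0.0]
width: 37.8
finger_force: 60.4
clock: 17.75
tool_pos: [594.7, -36.9, 12.9]
tcp_rot: [0.0, 1.0, -0.025, -0.003]
wrist_force: [-7.7, -0.1, 2.7]
width: 37.8
finger_force: 60.7
```

Careful with the scale: shifts go in shares of 50 mm and turns go in shares of pi/2 rad. That gives: -2 mm is -0.04, 1 mm is 0.02.

```bash

echo '-0.04,0,0.02,0,0,0;0,0,0,0,0,0' | python3 jog.py
echo '0,0,0,0,0,0;0,0,0,0,0,0;0,0,0,0,0,0;0,0,-0.4,0,0,0;-0.4,0,-0.6,0,0,0;-0.6,0,-0.6,0,0,0;-0.6,0,-0.4,0,0,0;0,0,0,0,0,0;0,0,0,0,0,0;0,0,0,0,0,0' | python3 jog.py 85
python3 cap.py w8
python3 -c "from h import *;go(418,-170,110,.161)"
```

```text
clock: 17.95
tool_pos: [594.7, -36.9, 12.8]
tcp_rot: [-0.0, 1.0, -0.025, -0.0]
wrist_force: [-4.2, 0.1, 1.8]
width: 37.8
finger_force: 60.7
clock: 18.95
tool_pos: [515.5, -33.2, 112.3]
tcp_rot: [-0.0, 1.0, -0.025, -0.0]
wrist_force: [-0.4, 0.9, -0.9]
width: 84.8
finger_force: 0.0
clk 19.0 pos [515.4 -33.1 112. ] yaw -0.049 F [0.3 0.6 0.1] w 84.9 0.0
delta tool [-25.    8.2  52. ] rz 0.001
clk 19.0 pos [515.4 -33.1 112. ] yaw -0.049 F [0.3 0.6 0.1] w 84.9 0.0
delta tool [-90.5 141.6   2. ] rz -0.21
```

View pics/w8.png

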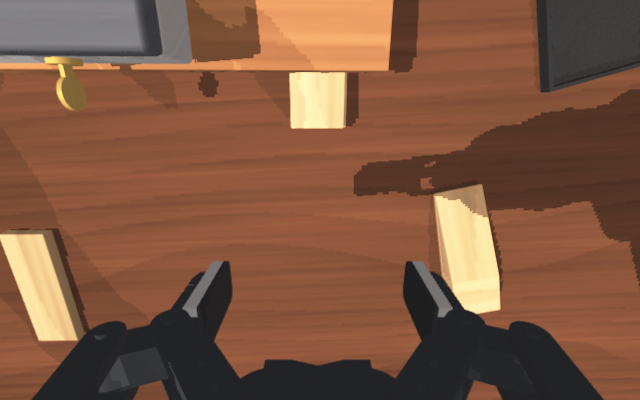

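Slip 2 lies on slip 1, square, with its near end at (291–346, 128). The wedge is unmoved, with its thin edge at (434,193)–(481,185).

```bash
python3 - <<'E'
from h import *
c=dict(np.load("w8.npz"))
a,b=onplane(c,(291,128),20),onplane(c,(346.5,128),20);k=onplane(c,(389.5,70.5),47)
R=Ro.from_euler("z",.047).as_matrix();print(((a+b)/2).round(1),np.linalg.norm(a-b),"mid in stand",(R@((a+b)/2-k))+[0,-45,0])
print("wedge thin",onplane(c,(434,193),4).round(1),onplane(c,(481,185),4).round(1),"block corner",onplane(c,(500,308),26).round(1))
from rig import manip, imaging, sensors
go(423,-171,112,.161)
E
```

```text
[575.8 -37.6  20. ] 41.994708609395445 mid in stand [-37.8551511   -0.42886175 -27.        ]
wedge thin [ 514.6 -134.8    4. ] [ 519.9 -174.6    4. ] block corner [ 409.3 -194.4   26. ]
clk 19.0 pos [515.4 -33.1 112. ] yaw -0.049 F [0.3 0.6 0.1] w 84.9 0.0
delta tool [-85.5 142.3  -0. ] rz -0.21
```

To row units: 40 mm is 0.8, 35.6 mm is 0.712, -0.11 rad / 1.5708 = -0.07.

```bash

echo '-0.428,0.712,0,0,0,0;-0.428,0.712,0,0,0,0;-0.428,0.712,0,0,0,0;-0.426,0.71,0,0,0,0;0,0,0,0,0,-0.0637;0,0,0,0,0,-0.07;0,0,0.8,0,0,0;0,0,0.4,0,0,0;0,0,0,0,0,0;0,0,0,0,0,0;0,0,0,0,0,0' | python3 jog.py 85
python3 -c "from h import *;go(423,-171,5,.161)"
```

```text
clock: 20.1
tool_pos: [423.8, -171.1, 53.7]
tcp_rot: [0.0, 0.997, 0.08, 0.001]
wrist_force: [-0.1, -0.2, 0.2]
width: 85.2
finger_force: 0.0
clk 20.1 pos [ 423.8 -171.1   53.7] yaw 0.161 F [-0.1 -0.2  0.2] w 85.2 0.0
delta tool [-0.8 -0.2 48.7] rz 0.0
```

To row units: 35 mm is 0.7, 13.5 mm is 0.27.

```bash

echo '-0.016,0,0.7,0,0,0;0,0,0.27,0,0,0;0,0,0,0,0,0;0,0,0,0,0,0' | python3 jog.py
echo '0,0,0,0,0,0;0,0,0,0,0,0;0,0,0,0,0,0;0,0,0,0,0,0;0,0,0,0,0,0;0,0,0,0,0,0;0,0,0,0,0,0' | python3 jog.py 30 100
echo '0,0,-0.6,0,0,0;0,0,-0.6,0,0,0;0,0,-0.4,0,0,0;0,0,0,0,0,0.0637;0,0,0,0,0,0.0688;0.34,-0.708,0,0,0,0;0.34,-0.708,0,0,0,0;0.34,-0.708,0,0,0,0;0.34,-0.704,0,0,0,0;0,0,0,0,0,0;0,0,0,0,0,0;0,0,0,0,0,0' | python3 jog.py
python3 cap.py w9
python3 -c "from h import *;go(497.9,-33.2,28,-.047)"
```

```text
clock: 20.5
tool_pos: [422.8, -171.3, 5.4]
tcp_rot: [0.0, 0.997, 0.08, 0.001]
wrist_force: [-0.2, 0.3, -0.7]
width: 85.2
finger_force: 0.0
clock: 21.2
tool_pos: [422.7, -171.4, 5.3]
tcp_rot: [0.0, 0.997, 0.08, 0.001]
wrist_force: [-1.2, -0.3, 7.5]
width: 38.1
finger_force: 101.1
clock: 22.4
tool_pos: [496.0, -34.1, 84.2]
tcp_rot: [0.0, 1.0, -0.024, -0.0]
wrist_force: [0.1, -0.3, -0.9]
width: 37.7
finger_force: 100.5
clk 22.45 pos [496.  -34.4  84.2] yaw -0.049 F [ 0.1 -1.1 -0.7] w 37.8 100.5
delta tool [-5.7  5.9 24.2] rz 0.001
clk 22.45 pos [496.  -34.4  84.2] yaw -0.049 F [ 0.1 -1.1 -0.7] w 37.8 100.5
delta tool [ 1.9 -1.3 56.2] rz -0.002
```

View pics/w9.png

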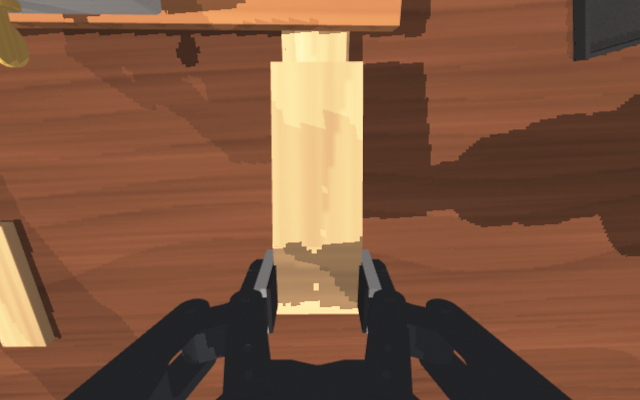

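The wedge is held square, with its thin edge at (271–363, 62). It is in line with the slips at (282–349, 45).

To row units: 40 mm is 0.8, 10 mm is 0.2.

```bash

echo '0.02,-0.02,0.8,0,0,0;0,0,0.2,0,0,0;0,0,0.16,0,0,0;0,0,0,0,0,0;0,0,0,0,0,0;0,0,0,0,0,0' | python3 jog.py
python3 -c "from h import *;go(497.9,-33.2,26,-.047)"
```

```text
clock: 23.05
tool_pos: [498.3, -32.1, 27.3]
tcp_rot: [0.0, 1.0, -0.024, 0.001]
wrist_force: [-0.4, -0.6, -0.9]
width: 38.1
finger_force: 100.7
clk 23.05 pos [498.3 -32.1  27.3] yaw -0.047 F [-0.4 -0.6 -0.9] w 38.1 100.7
delta tool [-0.3  1.1  1.3] rz -0.0
```

To row units: 10 mm is 0.2, 5 mm is 0.1.

```bash

echo '0,0,0.02,0,0,0;0.2,0,0,0,0,0;0.2,0,0,0,0,0;0.2,0,0,0,0,0;0.1,0,0,0,0,0;0.06,0,0,0,0,0;0,0,0,0,0,0' | python3 jog.py
echo '0.06,0,0,0,0,0;0.06,0,0,0,0,0;0,0,0,0,0,0' | python3 jog.py
echo '0.06,0,0,0,0,0;0.06,0,0,0,0,0;0,0,0,0,0,0' | python3 jog.py
```

```text
clock: 23.75
tool_pos: [536.1, -33.7, 25.4]
tcp_rot: [-0.0, 1.0, -0.024, 0.0]
wrist_force: [0.7, 0.8, 1.1]
width: 38.2
finger_force: 100.8
clock: 24.05
tool_pos: [541.8, -34.2, 25.4]
tcp_rot: [-0.0, 1.0, -0.024, 0.0]
wrist_force: [0.2, 1.2, 1.1]
width: 37.9
finger_force: 100.8
clock: 24.35
tool_pos: [547.7, -34.4, 25.4]
tcp_rot: [-0.0, 1.0, -0.024, 0.0]
wrist_force: [-0.7, -0.6, 3.2]
width: 37.9
finger_force: 100.9
```

```bash

for i in 1 2; do echo '0.04,0,0,0,0,0;0.04,0,0,0,0,0;0,0,0,0,0,0' | python3 jog.py | egrep "tool_pos|wrist_force|rot"; done
echo '0.04,0,0,0,0,0;0.04,0,0,0,0,0;0,0,0,0,0,0' | python3 jog.py | egrep "tool_pos|wrist_force|rot"
```

```text
tool_pos: [551.6, -34.5, 25.4]
tcp_rot: [-0.0, 1.0, -0.024, -0.0]
wrist_force: [-2.4, -0.2, 4.4]
tool_pos: [555.6, -34.8, 25.4]
tcp_rot: [-0.0, 1.0, -0.024, 0.0]
wrist_force: [-2.6, 0.5, 4.2]
tool_pos: [559.6, -35.0, 25.4]
tcp_rot: [-0.0, 1.0, -0.024, 0.0]
wrist_force: [-1.5, 0.0, 4.3]
```

To row units: 2 mm is 0.04.

```bash

echo '0.04,0,0,0,0,0;0.04,0,0,0,0,0;0.04,0,0,0,0,0;0,0,0,0,0,0' | python3 jog.py | egrep "tool_pos|wrist_force|rot"
echo '0.03,0,0,0,0,0;0.03,0,0,0,0,0;0,0,0,0,0,0' | python3 jog.py | egrep "tool_pos|wrist_force|rot"
echo '0.02,0,0,0,0,0;0.02,0,0,0,0,0;0,0,0,0,0,0' | python3 jog.py | egrep "tool_pos|wrist_force|rot"
```

```text
tool_pos: [565.6, -35.3, 25.4]
tcp_rot: [-0.0, 1.0, -0.024, 0.0]
wrist_force: [-2.9, 0.1, 4.2]
tool_pos: [568.3, -35.4, 25.4]
tcp_rot: [0.0, 1.0, -0.024, -0.0]
wrist_force: [-3.9, -0.2, 5.3]
tool_pos: [568.9, -35.4, 25.4]
tcp_rot: [0.0, 1.0, -0.024, -0.002]
wrist_force: [-10.2, 0.3, 11.7]
```

Force is climbing fast at the expected travel, so the shelf is at its upper stop. One more small push, then check.

```bash

echo '0.02,0,0,0,0,0;0.02,0,0,0,0,0;0,0,0,0,0,0;0,0,0,0,0,0;0,0,0,0,0,0;0,0,0,0,0,0;0,0,0,0,0,0' | python3 jog.py
python3 cap.py w10
python3 - <<'E'
from rig import manip, imaging, sensors
import cv2,numpy as np
from h import *
A=dict(np.load("w10.npz"))["img"][:200,150:500][:,:,::-1]
c=imaging.read_camera("scene");b=c["img"][195:310,225:400][:,:,::-1]
cv2.imwrite("pics/fin.png",np.hstack([cv2.resize(A,(440,251)),cv2.resize(b,(360,251),interpolation=3)]))
E
```

```text
clock: 26.95
tool_pos: [569.3, -35.4, 25.3]
tcp_rot: [0.0, 1.0, -0.023, -0.003]
wrist_force: [-17.1, 0.5, 17.6]
width: 37.8
finger_force: 102.9
clk 27.0 pos [569.3 -35.4  25.3] yaw -0.047 F [-17.3   0.3  18.6] w 38.2 102.9
delta tool [-79.2   8.3 -34.2] rz 0.003
```

View pics/fin.png

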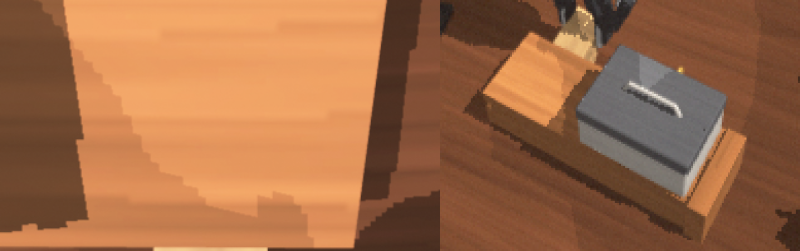

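The shelf top is now in line with the cheek. The wedge is in at the middle line, and the fingers are about 30 mm clear of the shelf front.

```bash
python3 -c "
from rig import manip, imaging, sensors
print(manip.job_done())"
```

```text
the job is handed in; nothing more can be done
None
```

I handed the job in at about 27 s of the 72 s allowed, but the hand-in returned no verdict: two slips are packed home, the wedge holds the shelf up against its stop and is still gripped (about 103 N), the hand is clear of the shelf, and the third slip stayed out.

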